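# Index the sample carousel three clicks from its home stop and start the reading

## Task

Zero the analyser's sample carousel by turning it counter-clockwise (seen from above) by its orange pin until it bears firmly, with about 13 N at the pin and never over 20 N, against its home stop, and keep it pressed there for about half a second. Then turn it clockwise exactly three clicks from the home click, one at a time, letting it come to rest in each, so that the yellow-capped tube stands before the reader, and press the green start key fully down and let it come back up. Leave the other things on the table where they are.

Things in the scene. Friction and masses are not known exactly. Their poses are not given: they have to be found in the camera images.
- analyser: white benchtop analyser, fixed. Origin on the table exactly under the carousel's vertical axis, z up. In its frame (mm) the housing spans x -105..125, y -100..160, top 50 above the table; black reader block x 93..123, y -25..25, top 90; start key at (-68, 125). The home stop is a steel post, top 72, just off the disc's rim 77 from the axis, near -11 degrees from +x, set by hand each time.
- disc_centre (a point): centre of the carousel's top face, 70 mm above the table: a grey disc 140 mm across. Eight tube caps, 16 mm across and 10 mm high, stand on it 36 mm from the axis; the yellow one faces the reader at the third click. A steel tab on its rim meets the home stop.
- carousel (a joint): carousel angle (rad), 0 at the home click, growing CLOCKWISE seen from above. Sprung clicks every 0.785 (0, 0.785, 1.571, 2.356..) hold it; it may start between two; pushed past halfway it snaps on; turning takes up to about 6 N at the pin. The stop is met counter-clockwise of home, anywhere from -0.04 to -0.36, unmeasured: force rises steeply there. It needs a steady 12 to 15 N on the pin; over 20 N damages it. Let go, it returns to 0.
- pin_top (a point): centre of the top of the orange pin that turns the carousel: upright, round, 12 mm in diameter, from the disc (70 mm above the table) up to 115 mm, 56 mm from the axis. At the home click it lies 157.5 degrees counter-clockwise from the analyser's +x axis and moves clockwise as the angle grows. Push it from either side with closed fingers, or grip it.
- start_key (a joint): travel (m) of the green round start key: 0 up, 0.006 fully down; spring, about 5 N when fully down; comes back up by itself
- start_key_top (a point): centre of the top face of the green start key, 28 mm across, in a grey housing on the analyser's housing; it is pressed straight down
- pill_bottle: amber pill jar, 44 mm across, 75 mm tall, beside the analyser; origin under its centre; to be left alone
- steel_bowl: steel bowl, 100 mm across, 40 mm tall; origin under its centre; to be left alone
- thermometer: white thermometer, 60 x 18 x 10 mm with a steel probe, lying on the analyser's housing; origin under its centre; to be left alone
- tube_rack: blue tube rack 60 x 100 x 45 mm beside the analyser; origin under its centre; to be left alone
- clippers: black hair clippers 150 x 46 x 34 mm; origin under the centre of the handle; to be left alone
- cotton_pot: white pot 84 mm across, 70 mm tall; origin under its centre; to be left alone
- tape_roll: white roll 70 mm across, 25 mm tall; origin under its centre; to be left alone

How it is judged (in metres and radians):
On the way, in this order (a step that is already met when the one before it is completed fails the run):
1. carousel bearing on its home stop with more than 4 N (about 10 N square on the pin), kept for 0.3 s (value of joint carousel below -0.025 rad and contact force between carousel and stop_c0 above 4 N), for 0.3 s.
2. carousel at rest in click 1 (value of joint carousel between 0.7154 and 0.8554 rad and velocity of joint carousel between -0.15 and 0.15 rad/s), for 0.2 s.
3. carousel at rest in click 2 (value of joint carousel between 1.5008 and 1.6408 rad and velocity of joint carousel between -0.15 and 0.15 rad/s), for 0.2 s.
4. carousel at rest in click 3 (value of joint carousel between 2.2862 and 2.4262 rad and velocity of joint carousel between -0.15 and 0.15 rad/s), for 0.2 s.
5. start key fully down with the carousel in click 3 (value of joint start_key above 0.0045 m and value of joint carousel between 2.2862 and 2.4262 rad), for 0.05 s.
At the end, for the whole second after the job is handed in: the carousel rests in the third click clockwise from home (2.356 rad, within 0.07 rad), so that the yellow cap is before the reader; the start key is up again (within 1.5 mm) (all of step 4 and value of joint start_key below 0.0015 m); the robot touches nothing.
It fails at once if the fingers load the carousel with more than 20 N (contact force between the fingers and carousel above 20 N).
It fails at once if a bystander is moved by more than 25 mm (distance of any of pill_bottle, steel_bowl, thermometer, tube_rack, clippers, cotton_pot, tape_roll from where it was at the start of the episode above 0.025 m).
It also fails if it takes over 72 s, if anything falls off the work surface, if the arm or the gripper's body presses on something with over 40 N, if the wrist force passes 120 N, or if a joint passes its speed limit or range.

## Robot

A 6-joint arm with a two-finger parallel gripper is mounted at the origin on the work surface. World frame = base frame: x ahead of the robot, y to its left, z up, the work surface at z = 0. Lengths are in mm, angles in rad, forces in N, time in s.
With the tool pointing down it reaches from about 350 to 775 mm from the base axis. Payload 7.3 kg.
Tool frame: the origin (TCP) lies at the very end of the fingers, on their centre line; the grasp point (between the pads) lies 19 mm behind it; x points along the fingers, z is the direction in which the jaws open and shut, and the axes are right-handed (so a half turn about x gives the same grasp; the last joint's range is limited). The gripper opens to 92 mm and grips with 3 to 60 N. Pads are 19 mm wide; open, the fingers measure 130 mm over their backs; the gripper's body (75 mm by 190 mm) begins 47 mm behind the grasp point.
Start: joints at [1.039, 0.342, 1.524, -0, 1.275, -0.146], TCP at [197.546, 486.439, 203.141] pointing down, gripper open.
Joint ranges: [-2.53, 2.53], [-0.77, 2.02], [0.04, 2.7], [-1, 4.14], [0.28, 2.66], [-3.11, 3.11]. Speed limits (rad/s): [2.57, 2.57, 3.14, 3.14, 3.14, 3.14].

## Interface

Orientations are given as [roll, pitch, yaw] about the fixed x, y, z axes, in that order (R = Rz(yaw) Ry(pitch) Rx(roll)).
In Python, from plant import * gives the robot as it stands.
- The arm moves only by the tool carry_out, never from a script. Its argument "rows" is a list of rows, each a list of 4 numbers: the shift along the world's x, y, z in mm, then the turn about the world's z in degrees. In form: [[x, y, z, twist], ...]. A call has 1 to 20 rows; each row is the pose to reach, as a shift and turn from the pose measured when the call began; what a row does not reach only later rows make up. A row lasts 1/12 s, in which the tool goes at most 41.7 mm and 7.16 degrees, less where a joint would pass 70% of its speed; a pose out of reach is approached as far as the arm can. A call with a gripper value outside its range is refused whole. "hand" is the finger opening in mm, from 0 to 91.8, set as the call begins (left out, the last holds). The fingers move at their own pace and stop on an object; the grip force is fixed at half the most. Time passes only in rows, so rows that repeat a pose let the fingers close. It gives the time, the measured TCP pose, the force and the opening at its end, in the units of the state.
- get_obs(): the state, without advancing time (a new reading comes with each control period).
- capture(name): name is "scene" or "top" or "wrist"; returns the picture (420x560x3 uint8, red, green, blue); there is no depth.
- camera_info(name): a dict with "camera_matrix" (3x3 intrinsics, pixels), "dist" ([k1, k2, p1, p2, k3] as OpenCV has them; the pictures are not rectified), "pose" (4x4, takes a point from camera to world coordinates); the wrist camera has in their place "mount" (4x4, takes a point from camera to tool coordinates, whose origin is the TCP and whose axes are the tool frame's). Camera axes: x right, y down, z forward; pixel columns grow to the right and rows downward; lengths in mm; the calibration is good to about 2 mm. A picture is of the moment at which its call begins: read the wrist's pose just before it. camera_info takes no time and is no camera call.
- close_job(): hands the job in, once; it reports no verdict.
The state is a dict: "time": time; "joint_positions": joint angles; "dq": joint speeds; "tau": joint torques, N m; "tool_pos": TCP position; "tcp_rot": TCP orientation; "contact_force": force on the tool from outside, world axes, zero at the start; "moment": the same for the moment, N m; "grip_width": finger opening in mm.
Only numpy, scipy, OpenCV 4.12 (cv2) and the standard library are available. Lean on these libraries where they do the work, as an engineer would, in place of code of your own. Each camera call takes 0.05 s, during which the arm holds its last target. There are 200 camera calls.

## Working session

There is one attempt and no reset: what is moved stays moved. The work goes in short steps, Python scripts to look and compute and a tool call to move; the robot and the scene stay as the last step left them, time stands still between calls to the robot, and variables do not carry over. Pictures are saved under pics/ and viewed, about 8 in all and at most 12, crops included, and the job is handed in when it is done.

Besides the shell and the picture viewer there is one more tool, called after ">>>" by a JSON object that holds its "op" and its "data". carry_out: Moves the arm, as the interface text tells. Its arguments: {"type":"object","properties":{"rows":{"type":"array"},"hand":{"type":"number"}},"required":["rows"]}

```bash
mkdir -p pics; python3 - <<'E'
from plant import *
import cv2,numpy as np
print(get_obs())
a=capture("top");b=capture("scene")
cv2.imwrite("pics/top.png",a[:,:,::-1]);cv2.imwrite("pics/scene.png",b[:,:,::-1])
for n in("top","scene","wrist"):print(n,camera_info(n))
E
```

```text
{'time': 0.0, 'joint_positions': array([ 1.03903379e+00,  3.42728620e-01,  1.52500775e+00, -3.85947420e-05,
        1.27538719e+00, -1.45996644e-01]), 'dq': array([-0.00072155, -0.00096113,  0.00013929, -0.0003954 , -0.0017203 ,
        0.00048495]), 'tau': array([-4.25844119e-04, -4.31210804e+01, -2.44235641e+01,  7.17965886e-02,
        5.53358858e-02, -1.13602864e-04]), 'tool_pos': array([197.3066515 , 486.04139925, 202.44516041]), 'tcp_rot': array([ 3.01969838,  1.56926497, -2.07844524]), 'contact_force': array([-0.40360642,  0.24998239, -0.00582164]), 'moment': array([ 0.05506408, -0.04777659, -0.00562262]), 'grip_width': 92.23691286639149}
top {'camera_matrix': array([[457.29454062,   0.        , 281.69227734],
       [  0.        , 457.29454062, 208.20506561],
       [  0.        ,   0.        ,   1.        ]]), 'dist': array([-0.01727165,  0.        ,  0.        ,  0.        ,  0.        ]), 'pose': array([[ 1.00876248e-02, -9.84171091e-01,  1.76933612e-01,
         2.74379408e+02],
       [-9.99849566e-01, -7.43072396e-03,  1.56725651e-02,
         1.73559608e+01],
       [-
[... 680 characters left out ...]
e+02],
       [ 0.00000000e+00,  0.00000000e+00,  0.00000000e+00,
         1.00000000e+00]])}
wrist {'camera_matrix': array([[301.4311827 ,   0.        , 278.69034858],
       [  0.        , 301.4311827 , 208.91271068],
       [  0.        ,   0.        ,   1.        ]]), 'dist': array([0.01054771, 0.        , 0.        , 0.        , 0.        ]), 'mount': array([[ 2.49109999e-05, -2.89084906e-01,  9.57303461e-01,
        -1.81499441e+02],
       [ 2.17529813e-04, -9.57303437e-01, -2.89084904e-01,
         7.93350167e+01],
       [ 9.99999976e-01,  2.15443437e-04,  3.90371999e-05,
         7.63439405e-01],
       [ 0.00000000e+00,  0.00000000e+00,  0.00000000e+00,
         1.00000000e+00]])}
```

View pics/top.png

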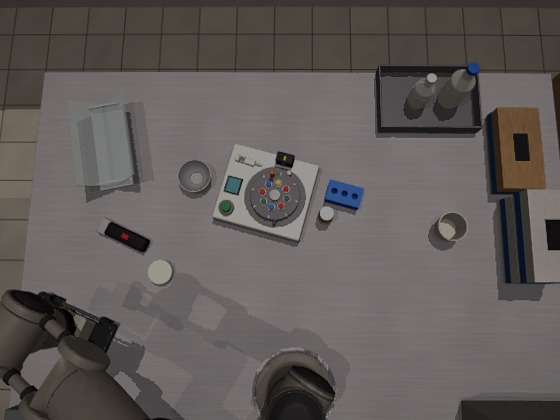

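View pics/scene.png

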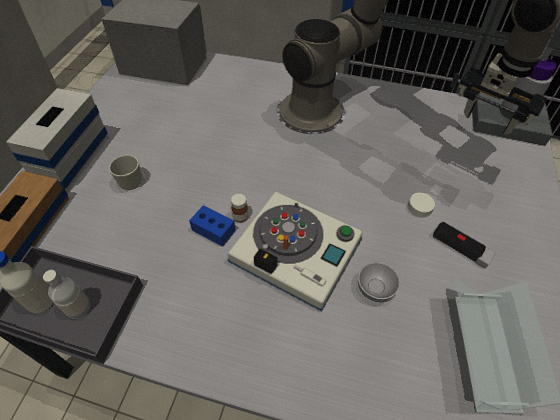

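```bash
python3 - <<'E'
import cv2,numpy as np
a=cv2.imread("pics/top.png")[140:245,205:335];b=cv2.imread("pics/scene.png")[185:305,225:365]
a=cv2.resize(a,(780,630),interpolation=cv2.INTER_CUBIC)
cv2.imwrite("pics/tc.png",cv2.resize(a,None,fx=.95,fy=.95))
cv2.imwrite("pics/sc.png",cv2.resize(b,(700,600),interpolation=cv2.INTER_CUBIC))
E
```

```text
(no output)
```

View pics/tc.png

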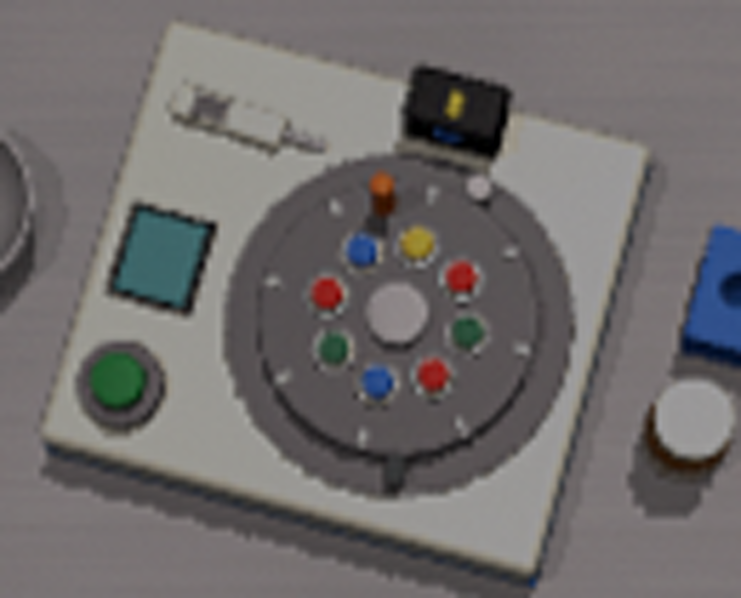

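View pics/sc.png

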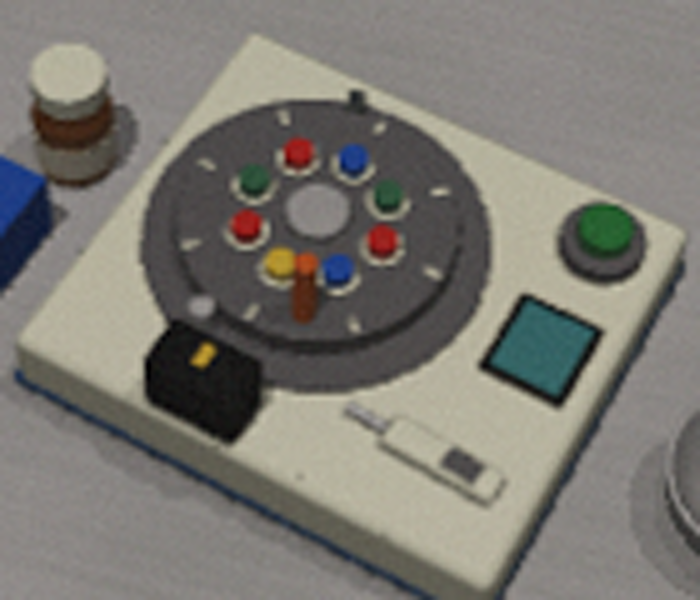

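```bash
cat > h.py <<'E'
from plant import *
import cv2,numpy as np
from scipy.optimize import least_squares
from scipy.spatial.transform import Rotation as Ro
def cam(n,obs=None):
    c=camera_info(n)
    if n=="wrist":
        T=np.eye(4);T[:3,:3]=Ro.from_euler('xyz',obs["tcp_rot"]).as_matrix();T[:3,3]=obs["tool_pos"]
        P=T@c["mount"]
    else:P=c["pose"]
    return c["camera_matrix"],c["dist"],P
def proj(C,X):
    K,d,P=C;W=np.linalg.inv(P)
    return cv2.projectPoints(np.atleast_2d(np.float64(X)),cv2.Rodrigues(W[:3,:3])[0],W[:3,3],K,d)[0][:,0]
def atz(C,uv,z):
    K,d,P=C;n=cv2.undistortPoints(np.float64(uv).reshape(-1,1,2),K,d)[:,0]
    r=np.c_[n,np.ones(len(n))]@P[:3,:3].T
    return P[:3,3]+r*((z-P[2,3])/r[:,2])[:,None]
def tow(p,X):
    X=np.atleast_2d(np.float64(X));c,s=np.cos(p[2]),np.sin(p[2])
    return np.c_[p[0]+c*X[:,0]-s*X[:,1],p[1]+s*X[:,0]+c*X[:,1],X[:,2]]
def jaw(o):
    R=Ro.from_euler('xyz',o["tcp_rot"]).as_matrix();return np.degrees(np.arctan2(R[1,2],R[0,2]))
E
python3 - <<'E'
from h import *
H=np.array([[125,160,50],[125,-100,50],[-105,160,50],[-105,-100,50.]])
t=np.array([[172,22],[648,150],[45,440],[535,572]])/5.7+[205,140]
s=np.array([[487,592],[20,348],[683,238],[255,37]])/5+[225,185]
pt,ps=np.array([381,178])/5.7+[205,140],np.array([306,262])/5+[225,185]
kt,ks=np.array([119,379])/5.7+[205,140],np.array([606,228])/5+[225,185]
T,S=cam("top"),cam("scene")
for nm,cs in(("top",[(T,t)]),("scene",[(S,s)]),("both",[(T,t),(S,s)])):
    r=least_squares(lambda p:np.concatenate([(proj(C,tow(p,H))-u).ravel() for C,u in cs]),[530,20,-.25])
    p=r.x;print(nm,p,"deg",np.degrees(p[2]),abs(r.fun).max())
    for C,u,k in((T,pt,kt),(S,ps,ks)):
        w=atz(C,u,115)[0];d=w[:2]-p[:2];print("  pin",w,np.hypot(*d),np.degrees(np.arctan2(d[1],d[0])-p[2]))
        print("  key",[atz(C,k,z)[0].round(1) for z in(55,65)],tow(p,[-68,125,60]))
o=get_obs();print(jaw(o))
E
```

```text
top [ 5.37101702e+02  5.61568446e+01 -2.59187111e-01] deg -14.850327552640698 1.4972877298093863
  pin [596.71380855  64.91006019 115.        ] 60.25132401380534 23.203728256019488
  key [array([508.1, 196.9,  55. ]), array([506.3, 195.5,  65. ])] [[503.40985695 194.40972734  60.        ]]
  pin [596.24304707  67.51946399 115.        ] 60.222984242922884 25.72584270413606
  key [array([497.3, 198.4,  55. ]), array([504.5, 198.2,  65. ])] [[503.40985695 194.40972734  60.        ]]
scene [ 5.44578284e+02  6.09767611e+01 -2.61557964e-01] deg -14.986167439564115 2.5184367909686216
  pin [596.71380855  64.91006019 115.        ] 52.283685647234705 19.300602326598792
  key [array([508.1, 196.9,  55. ]), array([506.3, 195.5,  65. ])] [[511.21431055 199.30913358  60.        ]]
  pin [596.24304707  67.51946399 115.        ] 52.077391711721994 22.203550582229827
  key [array([497.3, 198.4,  55. ]), array([504.5, 198.2,  65. ])] [[511.21431055 199.30913358  60.        ]]
both [ 5.40913448e+02  5.88693448e+01 -2.60439808e-01] deg -14.922101831247886 2.7272172561878563
  pin [596.71380855  64.91006019 115.        ] 56.1263793355281 21.100643898023236
  key [array([508.1, 196.9,  55. ]), array([506.3, 195.5,  65. ])] [[507.3948187  197.16432479  60.        ]]
  pin [596.24304707  67.51946399 115.        ] 56.001688124750444 23.807683096257396
  key [array([497.3, 198.4,  55. ]), array([504.5, 198.2,  65. ])] [[507.3948187  197.16432479  60.        ]]
67.89640484529166
```

>>> {"op": "carry_out", "data": {"rows": [[399,-420,0,-143],[399,-420,0,-143],[399,-420,0,-143],[399,-420,0,-143],[399,-420,0,-143],[399,-420,0,-143],[399,-420,0,-143],[399,-420,0,-143],[399,-420,0,-143],[399,-420,0,-143],[399,-420,0,-143],[399,-420,0,-143],[399,-420,0,-143],[399,-420,0,-143],[399,-420,0,-143],[399,-420,0,-143],[399,-420,0,-143],[399,-420,0,-143],[399,-420,0,-143],[399,-420,0,-143]], "hand": 40}}

```text
time: 1.77
tool_pos: [596.1, 66.0, 201.9]
tcp_rot: [-2.608, 1.569, 2.358]
contact_force: [-0.5, 0.3, -0.9]
grip_width: 40.2
```

```bash
python3 - <<'E'
from h import *
o=get_obs();a=capture("wrist");cv2.imwrite("pics/w1.png",a[:,:,::-1])
print(o["time"],o["tool_pos"],jaw(o),o["joint_positions"],o["contact_force"],o["grip_width"])
C=cam("wrist",o);p=[540.9,58.9,-.26]
print(proj(C,tow(p,[[0,0,70],[56*np.cos(.393),56*np.sin(.393),115],[125,160,50],[125,-100,50],[-105,160,50],[-105,-100,50]])).round())
import pickle;pickle.dump(C,open("w1.pkl","wb"))
E
```

```text
1.7667 [596.07550508  66.00583034 201.92808981] -75.46527298342758 [-0.01822018  0.48228685  1.30721487  0.00136336  1.35347688  1.29860162] [-0.53540506  0.27906647 -0.87198104] 40.20468306913198
[[274. 241.]
 [280. 205.]
 [196.  61.]
 [406. 186.]
 [114. 245.]
 [301. 334.]]
```

View pics/w1.png

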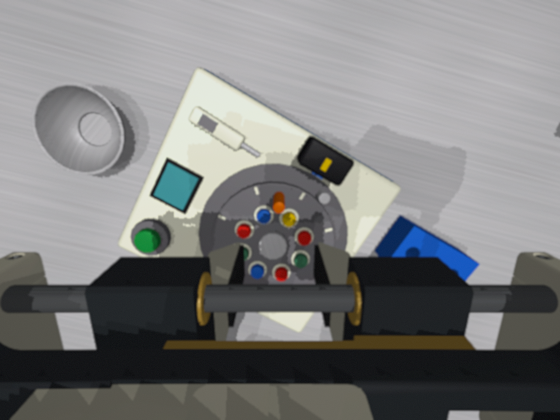

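```bash
python3 - <<'E'
from h import *
import pickle;C=pickle.load(open("w1.pkl","rb"))
H=np.array([[125,160,50],[125,-100,50],[-105,160,50],[-105,-100,50.]])
u=np.array([[201,69],[399,188],[120,243],[304,331]])
r=least_squares(lambda p:(proj(C,tow(p,H))-u).ravel(),[541,59,-.26]);print(r.x,r.fun)
r=least_squares(lambda p:(proj(C,tow(p,np.c_[H[:,:2],[p[3]]*4]))-u).ravel(),[541,59,-.26,50]);print(r.x,r.fun)
print(atz(C,[[279,197]],115),atz(C,[[273,246]],75),atz(C,[[273,246]],70),atz(C,[[146,239]],62), proj(C,[596,66,202]))
E
```

```text
[ 5.38260782e+02  5.62952958e+01 -2.61120532e-01] [-3.11731812 -4.87426286  8.03677715  0.51145618 -3.59042905  4.08633518
 -1.36369297  5.26673566]
[ 5.35746310e+02  5.69108457e+01 -2.60709677e-01  3.58017952e+01] [-0.69889741 -0.18161675  1.83223641 -0.36941242  1.62852015  1.13388854
 -3.02765088 -0.56941386]
[[603.69100403  69.09943073 115.        ]] [[537.52364768  58.82469191  75.        ]] [[535.35104529  58.3759621   70.        ]] [[503.7051204  200.83211831  62.        ]] [[280.53054742 242.99594219]]
```

>>> {"op": "carry_out", "data": {"rows": [[0,0,-25,-7],[0,0,-50,-7],[0,0,-70,-7],[0,0,-80,-7],[0,0,-86,-7],[0,0,-92,-7],[0,0,-98,-7],[0,0,-104,-7],[0,0,-107,-7],[0,0,-107,-7]]}}

```text
time: 2.65
tool_pos: [595.9, 66.0, 94.6]
tcp_rot: [-2.409, 1.569, 2.428]
contact_force: [-0.4, 0.0, -0.2]
grip_width: 40.3
```

```bash
python3 - <<'E'
from h import *
o=get_obs();a=capture("wrist");cv2.imwrite("pics/w2.png",a[:,:,::-1])
print(o["time"],o["tool_pos"],jaw(o),o["joint_positions"],o["contact_force"],o["moment"],o["grip_width"])
E
```

```text
2.65 [595.89528657  65.98392056  94.55004933] -82.85890078092352 [-0.01832787  0.57703634  1.45601005  0.00161302  1.1102791   1.4271134 ] [-0.38530458  0.02055285 -0.24354935] [-0.03825409  0.15707153 -0.02282116] 40.258830707515415
```

View pics/w2.png

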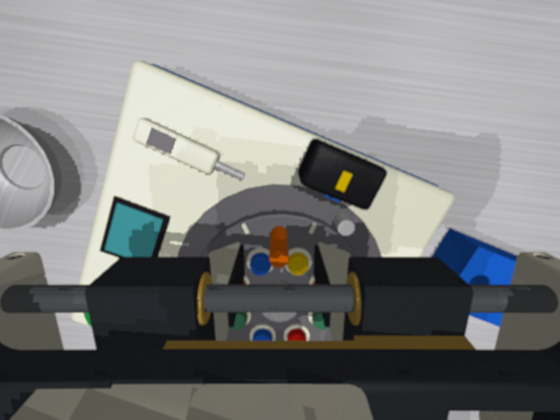

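```bash
cat >> h.py <<'E'
def arc(a0,a1,n,c=(540.5,58.6),R=56,z=95):
    o=get_obs();p=o["tool_pos"];j=jaw(o)
    for a in np.linspace(a0,a1,n+1)[1:]:
        r=np.radians(a);t=(a-90-j+180)%360-180
        print([round(c[0]+R*np.cos(r)-p[0],1),round(c[1]+R*np.sin(r)-p[1],1),round(z-p[2],1),round(t)],end=", ")
    print("\n",o["time"],p,j,o["contact_force"])
E
python3 -c "
from h import *
arc(7.5,57.5,20)"
```

```text
[np.float64(-0.5), np.float64(2.3), np.float64(-0.0), 3], [np.float64(-0.9), np.float64(4.7), np.float64(-0.0), 5], [np.float64(-1.5), np.float64(7.1), np.float64(-0.0), 8], [np.float64(-2.2), np.float64(9.4), np.float64(-0.0), 10], [np.float64(-3.0), np.float64(11.8), np.float64(-0.0), 13], [np.float64(-3.9), np.float64(14.0), np.float64(-0.0), 15], [np.float64(-4.9), np.float64(16.3), np.float64(-0.0), 18], [np.float64(-5.9), np.float64(18.5), np.float64(-0.0), 20], [np.float64(-7.1), np.float64(20.6), np.float64(-0.0), 23], [np.float64(-8.4), np.float64(22.7), np.float64(-0.0), 25], [np.float64(-9.7), np.float64(24.7), np.float64(-0.0), 28], [np.float64(-11.2), np.float64(26.7), np.float64(-0.0), 30], [np.float64(-12.7), np.float64(28.6), np.float64(-0.0), 33], [np.float64(-14.3), np.float64(30.4), np.float64(-0.0), 35], [np.float64(-16.0), np.float64(32.2), np.float64(-0.0), 38], [np.float64(-17.8), np.float64(33.9), np.float64(-0.0), 40], [np.float64(-19.6), np.float64(35.5), np.float64(-0.0), 43], [np.float64(-21.5), np.float64(37.0), np.float64(-0.0), 45], [np.float64(-23.5), np.float64(38.5), np.float64(-0.0), 48], [np.float64(-25.5), np.float64(39.8), np.float64(-0.0), 50], 
 2.7 [596.11810167  65.99268626  95.02488483] -82.86478162029697 [ 0.43575922 -1.09394414  0.21639911]
```

>>> {"op": "carry_out", "data": {"rows": [[0,0,0,0],[0,0,0,0],[0,0,0,0],[0,0,0,0]], "hand": 22}}

```text
time: 3.03
tool_pos: [596.3, 66.0, 95.3]
tcp_rot: [-2.922, 1.569, 1.915]
contact_force: [-0.0, -0.0, 1.0]
grip_width: 23.0
```

>>> {"op": "carry_out", "data": {"rows": [[-0.5,2.3,0,3],[-0.9,4.7,0,5],[-1.5,7.1,0,8],[-2.2,9.4,0,10],[-3,11.8,0,13],[-3.9,14,0,15],[-4.9,16.3,0,18],[-5.9,18.5,0,20],[-7.1,20.6,0,23],[-8.4,22.7,0,25],[-9.7,24.7,0,28],[-11.2,26.7,0,30],[-12.7,28.6,0,33],[-14.3,30.4,0,35],[-16,32.2,0,38],[-17.8,33.9,0,40],[-19.6,35.5,0,43],[-21.5,37,0,45],[-23.5,38.5,0,48],[-25.5,39.8,0,50]]}}

```text
time: 4.7
tool_pos: [570.8, 105.9, 95.5]
tcp_rot: [-3.009, 1.569, 2.704]
contact_force: [-0.3, 0.9, 0.8]
grip_width: 22.0
```

```bash
sed -i 's/print(\[round(\(.*\),round(t)\],end/print([float(round(\1,round(t)],end/; ' h.py; sed -i 's/^        print(\[.*$/        print(*[f"{v:.1f}" for v in (c[0]+R*np.cos(r)-p[0],c[1]+R*np.sin(r)-p[1],z-p[2])],round(t),sep=",",end="],[")/' h.py
python3 -c "
from h import *
arc(57.5,107.5,20)"
```

```text
-2.3,1.2,-0.5,3],[-4.4,2.4,-0.5,5],[-6.6,3.4,-0.5,8],[-8.8,4.4,-0.5,10],[-11.1,5.3,-0.5,13],[-13.4,6.1,-0.5,15],[-15.8,6.8,-0.5,18],[-18.1,7.4,-0.5,20],[-20.5,7.8,-0.5,23],[-23.0,8.2,-0.5,25],[-25.4,8.5,-0.5,28],[-27.8,8.6,-0.5,30],[-30.3,8.7,-0.5,33],[-32.7,8.6,-0.5,35],[-35.1,8.5,-0.5,38],[-37.6,8.2,-0.5,40],[-40.0,7.8,-0.5,43],[-42.4,7.4,-0.5,45],[-44.8,6.8,-0.5,48],[-47.1,6.1,-0.5,50],[
 4.7 [570.76741316 105.90492311  95.47032033] -32.7103808880797 [-0.30807619  0.87142547  0.75612025]
```

>>> {"op": "carry_out", "data": {"rows": [[-2.3,1.2,-0.5,3],[-4.4,2.4,-0.5,5],[-6.6,3.4,-0.5,8],[-8.8,4.4,-0.5,10],[-11.1,5.3,-0.5,13],[-13.4,6.1,-0.5,15],[-15.8,6.8,-0.5,18],[-18.1,7.4,-0.5,20],[-20.5,7.8,-0.5,23],[-23.0,8.2,-0.5,25],[-25.4,8.5,-0.5,28],[-27.8,8.6,-0.5,30],[-30.3,8.7,-0.5,33],[-32.7,8.6,-0.5,35],[-35.1,8.5,-0.5,38],[-37.6,8.2,-0.5,40],[-40.0,7.8,-0.5,43],[-42.4,7.4,-0.5,45],[-44.8,6.8,-0.5,48],[-47.1,6.1,-0.5,50]]}}

```text
time: 6.37
tool_pos: [523.7, 112.0, 95.2]
tcp_rot: [-2.837, 1.57, -2.532]
contact_force: [-0.3, 0.2, -0.9]
grip_width: 22.1
```

```bash
python3 - <<'E'
from h import *
arc(107.5,142.5,14)
o=get_obs();a=capture("wrist");cv2.imwrite("pics/w3.png",a[:,:,::-1])
E
```

```text
-2.3,-0.8,-0.2,3],[-4.6,-1.7,-0.2,5],[-6.8,-2.7,-0.2,8],[-9.0,-3.7,-0.2,10],[-11.2,-4.9,-0.2,13],[-13.2,-6.2,-0.2,15],[-15.3,-7.5,-0.2,18],[-17.2,-9.0,-0.2,20],[-19.1,-10.5,-0.2,23],[-21.0,-12.1,-0.2,25],[-22.7,-13.8,-0.2,28],[-24.4,-15.6,-0.2,30],[-26.0,-17.4,-0.2,33],[-27.6,-19.3,-0.2,35],[
 6.3667 [523.65143412 112.00656782  95.19155293] 17.441330701206425 [-0.26680272  0.15081565 -0.865496  ]
```

View pics/w3.png

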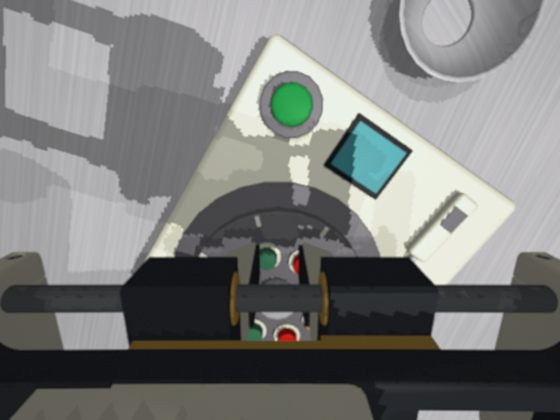

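```bash
python3 - <<'E'
from h import *
a=capture("top")[140:245,205:335,::-1];b=capture("scene")[185:305,225:365,::-1]
cv2.imwrite("pics/c4.png",np.hstack([cv2.resize(x,(400,400),interpolation=cv2.INTER_CUBIC) for x in(a,b)]))
o=get_obs();print(o["contact_force"],o["time"])
E
```

```text
[-0.22275098  0.05451085  0.84285217] 6.5167
```

View pics/c4.png

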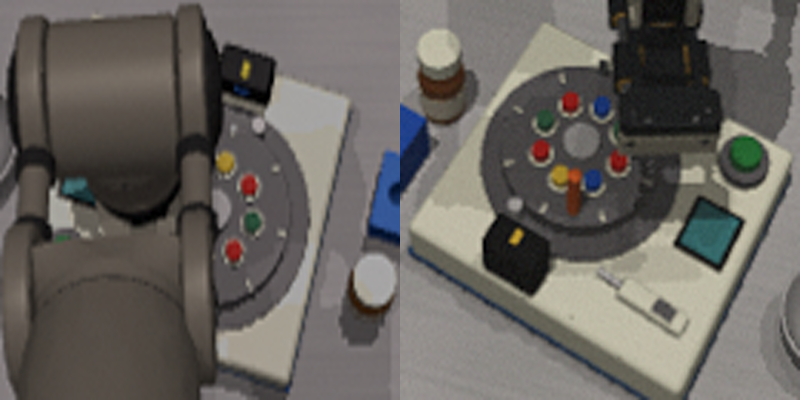

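```bash
python3 - <<'E'
from h import *
o=dict(tool_pos=np.array([595.9,66,94.55]));o["tcp_rot"]=[-2.409,1.569,2.428]
C=cam("wrist",o)
print(atz(C,[[279,255],[279,260]],115),atz(C,[[279,228]],70), proj(C,[[595.9,66,95],[595.9,66,115],[595.9,66,161]]))
im=cv2.imread("pics/w2.png")[170:350,200:360]
hsv=cv2.cvtColor(cv2.imread("pics/w2.png"),cv2.COLOR_BGR2HSV)
m=((hsv[...,0]>5)&(hsv[...,0]<16)&(hsv[...,1]>180));ys,xs=np.where(m[215:275,260:300]);
for r in range(60):
    q=xs[ys==r]
    if len(q):print(r+215,q.min()+260,q.max()+260,hsv[r+215,279])
E
```

```text
[[598.63557585  66.43951037 115.        ]
 [595.44032445  66.03761345 115.        ]] [[598.63307544  66.4645936   70.        ]] [[279.16259039 245.46663596]
 [279.16113028 259.30237825]
 [279.15632992 306.27804545]]
227 276 281 [ 12 232 120]
228 275 283 [ 14 255 120]
229 274 284 [ 14 255 120]
230 273 285 [ 14 255 120]
231 272 285 [ 13 251 120]
232 272 286 [ 13 251 121]
233 272 286 [ 14 255 120]
234 271 286 [ 13 249 121]
235 271 286 [ 14 255 121]
236 271 286 [ 14 251 121]
237 271 286 [ 13 249 121]
238 271 286 [ 13 255 116]
239 271 286 [ 13 248 109]
240 271 286 [ 13 243 103]
241 271 286 [ 13 250 100]
242 271 286 [ 13 243 102]
243 271 286 [ 13 250 100]
244 271 286 [ 13 247 100]
245 271 286 [ 14 252 100]
246 270 287 [ 13 250 100]
247 270 287 [ 14 255 100]
248 270 287 [ 13 250 100]
249 270 287 [ 14 250 101]
250 270 287 [ 14 253 105]
251 271 286 [ 13 239 113]
252 271 286 [ 14 242 117]
253 271 286 [ 14 253 114]
254 270 287 [ 14 249 118]
255 270 287 [ 14 255 133]
256 270 288 [ 14 255 155]
257 270 288 [ 14 255 171]
258 270 287 [ 14 255 182]
259 270 287 [ 14 255 189]
260 270 287 [ 14 255 188]
261 271 287 [ 14 255 174]
262 271 286 [ 14 255 145]
263 272 286 [ 14 255 119]
264 273 284 [ 14 255 111]
265 274 283 [ 14 255 112]
266 276 280 [ 12 220 110]
```

```bash
python3 - <<'E'
from h import *
ims=[cv2.imread(f"pics/w{i}.png")[220:345,200:360] for i in(2,3)]
cv2.imwrite("pics/c5.png",np.hstack([cv2.resize(cv2.convertScaleAbs(x,alpha=1.6,beta=20),None,fx=2.5,fy=4,interpolation=cv2.INTER_CUBIC) for x in ims]))
E
```

```text
(no output)
```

View pics/c5.png

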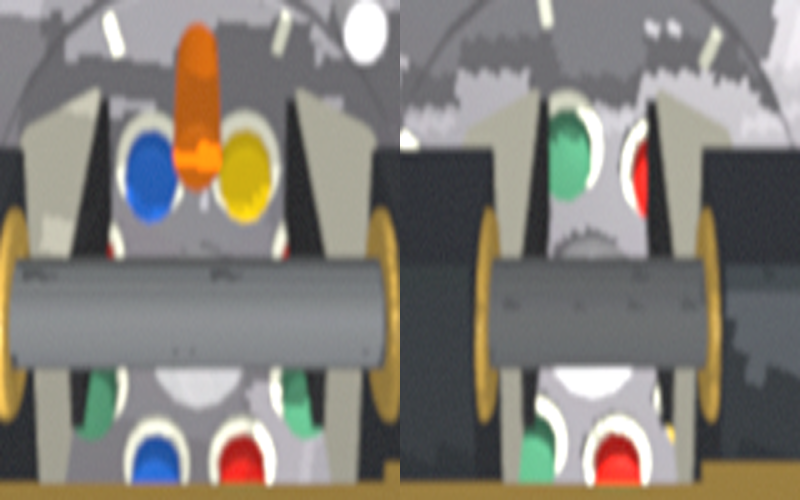

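>>> {"op": "carry_out", "data": {"rows": [[0,0,35,0],[0,0,50,0],[72.3,-46,50,-100],[72.3,-46,50,-100],[72.3,-46,50,-100],[72.3,-46,50,-100],[72.3,-46,50,-100],[72.3,-46,50,-100],[72.3,-46,50,-100],[72.3,-46,50,-100],[72.3,-46,50,-100],[72.3,-46,50,-100],[72.3,-46,50,-100],[72.3,-46,50,-100],[72.3,-46,50,-100],[72.3,-46,50,-100],[72.3,-46,50,-100],[72.3,-46,50,-100],[72.3,-46,50,-100]], "hand": 34}}

```text
time: 8.1
tool_pos: [596.1, 66.0, 145.2]
tcp_rot: [-2.926, 1.57, 1.915]
contact_force: [1.1, 0.3, 0.2]
grip_width: 34.0
```

>>> {"op": "carry_out", "data": {"rows": [[0,0,-15,0],[0,0,-25,0],[0,0,-32,0],[0,0,-38,0],[0,0,-44,0],[0,0,-50,0],[0,0,-55,0],[0,0,-59,0],[0,0,-62,0],[0,0,-63,0]]}}

```text
time: 8.93
tool_pos: [595.9, 66.0, 81.7]
tcp_rot: [-2.492, 1.57, 2.349]
contact_force: [-0.9, 0.6, -0.3]
grip_width: 34.4
```

>>> {"op": "carry_out", "data": {"rows": [[0,0,0,0],[0,0,0,0],[0,0,0,0],[0,0,0,0]], "hand": 22}}

```text
time: 9.27
tool_pos: [596.1, 66.0, 82.0]
tcp_rot: [-2.933, 1.57, 1.909]
contact_force: [0.3, 1.0, -0.0]
grip_width: 22.1
```

```bash
python3 - <<'E'
from h import *
arc(7.5,57.5,20,z=82)
o=get_obs();a=capture("wrist");cv2.imwrite("pics/w5.png",a[:,:,::-1])
x=a[215:345,200:360,::-1]
cv2.imwrite("pics/c6.png",cv2.resize(cv2.convertScaleAbs(x,alpha=1.6,beta=20),None,fx=4,fy=4,interpolation=cv2.INTER_CUBIC))
E
```

```text
-0.5,2.3,0.0,3],[-0.9,4.7,0.0,5],[-1.5,7.1,0.0,8],[-2.2,9.4,0.0,10],[-3.0,11.7,0.0,13],[-3.9,14.0,0.0,15],[-4.9,16.2,0.0,18],[-5.9,18.4,0.0,20],[-7.1,20.6,0.0,23],[-8.4,22.7,0.0,25],[-9.7,24.7,0.0,28],[-11.2,26.7,0.0,30],[-12.7,28.6,0.0,33],[-14.3,30.4,0.0,35],[-16.0,32.2,0.0,38],[-17.8,33.9,0.0,40],[-19.6,35.5,0.0,43],[-21.5,37.0,0.0,45],[-23.5,38.4,0.0,48],[-25.5,39.8,0.0,50],[
 9.2667 [596.1171013   66.0262986   81.99609965] -82.59138806850481 [ 0.29132428  1.00282122 -0.02017404]
```

View pics/c6.png

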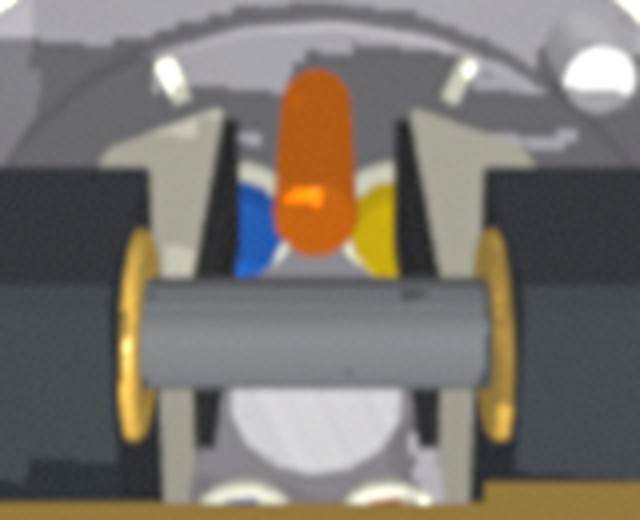

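>>> {"op": "carry_out", "data": {"rows": [[-0.5,2.3,0,3],[-0.9,4.7,0,5],[-1.5,7.1,0,8],[-2.2,9.4,0,10],[-3,11.8,0,13],[-3,11.8,0,13],[-3,11.8,0,13]]}}

```text
time: 9.9
tool_pos: [593.3, 77.4, 82.2]
tcp_rot: [-3.012, 1.571, 2.055]
contact_force: [0.9, -3.3, 0.9]
grip_width: 21.7
```

```bash
python3 - <<'E'
from h import *
o=get_obs();print(o["tool_pos"],o["contact_force"],o["moment"],o["grip_width"])
a=capture("wrist");cv2.imwrite("pics/w6.png",a[:,:,::-1])
for n in (5,6):
    hsv=cv2.cvtColor(cv2.imread(f"pics/w{n}.png"),cv2.COLOR_BGR2HSV)
    m=((hsv[...,0]>5)&(hsv[...,0]<18)&(hsv[...,1]>180));m[:, :220]=0;m[:,340:]=0;m[:200]=0;m[280:]=0
    ys,xs=np.where(m);print(n,len(xs),xs.min(),xs.max(),ys.min(),ys.max(),xs.mean(),ys.mean())
E
```

```text
[593.29173307  77.36234531  82.1719604 ] [ 0.93933207 -3.30333273  0.93797562] [-0.63941438  0.10266981  0.00574221] 21.72296777530077
5 741 269 288 233 277 278.61673414304994 255.73684210526315
6 776 279 299 233 278 287.819587628866 256.4458762886598
```

```bash
python3 -c "
from h import *
arc(20,60,20,z=81)"
```

```text
-0.9,2.2,-1.1,2],[-1.6,4.0,-1.1,4],[-2.5,5.8,-1.1,6],[-3.3,7.5,-1.1,8],[-4.3,9.2,-1.1,10],[-5.3,10.9,-1.1,12],[-6.4,12.5,-1.1,14],[-7.5,14.2,-1.1,16],[-8.7,15.7,-1.1,18],[-9.9,17.2,-1.1,20],[-11.2,18.7,-1.1,22],[-12.5,20.1,-1.1,24],[-13.9,21.5,-1.1,26],[-15.3,22.9,-1.1,28],[-16.8,24.1,-1.1,30],[-18.3,25.4,-1.1,32],[-19.9,26.5,-1.1,34],[-21.5,27.7,-1.1,36],[-23.1,28.7,-1.1,38],[-24.8,29.7,-1.1,40],[
 9.95 [593.2830671   77.36572394  82.1401433 ] -69.68554348457351 [-0.27208118 -2.80296842  0.03228856]
```

>>> {"op": "carry_out", "data": {"rows": [[-0.9,2.2,-1.1,2],[-1.6,4.0,-1.1,4],[-2.5,5.8,-1.1,6],[-3.3,7.5,-1.1,8],[-4.3,9.2,-1.1,10],[-5.3,10.9,-1.1,12],[-6.4,12.5,-1.1,14],[-7.5,14.2,-1.1,16],[-8.7,15.7,-1.1,18],[-9.9,17.2,-1.1,20],[-11.2,18.7,-1.1,22],[-12.5,20.1,-1.1,24],[-13.9,21.5,-1.1,26],[-15.3,22.9,-1.1,28],[-16.8,24.1,-1.1,30],[-18.3,25.4,-1.1,32],[-19.9,26.5,-1.1,34],[-21.5,27.7,-1.1,36],[-23.1,28.7,-1.1,38],[-24.8,29.7,-1.1,40]]}}

```text
time: 11.62
tool_pos: [568.7, 107.3, 81.1]
tcp_rot: [1.406, 1.57, 0.888]
contact_force: [3.0, -3.8, -1.4]
grip_width: 22.4
```

```bash
cat >> h.py <<'E'
def pin(n):
    o=get_obs();print(o["tool_pos"],jaw(o),o["contact_force"],o["moment"])
    a=capture("wrist");cv2.imwrite(f"pics/{n}.png",a[:,:,::-1])
    hsv=cv2.cvtColor(a,cv2.COLOR_RGB2HSV)
    m=((hsv[...,0]>5)&(hsv[...,0]<18)&(hsv[...,1]>180));m[:, :220]=0;m[:,340:]=0;m[:200]=0;m[280:]=0
    ys,xs=np.where(m)
    if len(xs):print(n,len(xs),xs.min(),xs.max(),ys.min(),ys.max(),xs.mean(),ys.mean())
E
python3 -c "
from h import *
pin('w7');arc(60,100,20,z=81)"
```

```text
[568.72235511 107.3193218   81.13748095] -29.66175918304684 [ 2.97109798 -3.8133234  -1.42794791] [-0.66749594 -0.38666793 -0.04417728]
w7 785 279 299 233 278 287.8394904458599 256.6369426751592
-1.9,0.8,-0.2,2],[-3.6,1.6,-0.2,4],[-5.4,2.5,-0.2,6],[-7.2,3.2,-0.2,8],[-9.0,3.9,-0.2,10],[-10.9,4.6,-0.2,12],[-12.8,5.1,-0.2,14],[-14.6,5.6,-0.2,16],[-16.5,6.1,-0.2,18],[-18.5,6.5,-0.2,20],[-20.4,6.8,-0.2,22],[-22.3,7.0,-0.2,24],[-24.3,7.2,-0.2,26],[-26.2,7.3,-0.2,28],[-28.2,7.3,-0.2,30],[-30.1,7.3,-0.2,32],[-32.1,7.2,-0.2,34],[-34.0,7.0,-0.2,36],[-36.0,6.8,-0.2,38],[-37.9,6.5,-0.2,40],[
 11.6667 [568.69204564 107.29304036  81.15632606] -29.52933819035399 [ 1.74648438 -1.57648062 -1.28352071]
```

>>> {"op": "carry_out", "data": {"rows": [[-1.9,0.8,-0.2,2],[-3.6,1.6,-0.2,4],[-5.4,2.5,-0.2,6],[-7.2,3.2,-0.2,8],[-9.0,3.9,-0.2,10],[-10.9,4.6,-0.2,12],[-12.8,5.1,-0.2,14],[-14.6,5.6,-0.2,16],[-16.5,6.1,-0.2,18],[-18.5,6.5,-0.2,20],[-20.4,6.8,-0.2,22],[-22.3,7.0,-0.2,24],[-24.3,7.2,-0.2,26],[-26.2,7.3,-0.2,28],[-28.2,7.3,-0.2,30],[-30.1,7.3,-0.2,32],[-32.1,7.2,-0.2,34],[-34.0,7.0,-0.2,36],[-36.0,6.8,-0.2,38],[-37.9,6.5,-0.2,40]]}}

```text
time: 13.33
tool_pos: [530.6, 114.2, 81.0]
tcp_rot: [1.236, 1.569, 1.419]
contact_force: [-0.2, -0.2, -1.4]
grip_width: 22.0
```

```bash
python3 -c "
from h import *
pin('w8');arc(100,137,20,z=81)"
```

```text
[530.61539706 114.16023055  81.01447477] 10.44957452420355 [-0.16088885 -0.19526888 -1.40765696] [-0.11940481  0.06082308 -0.01486527]
w8 724 271 290 231 275 280.3825966850829 253.98618784530387
-1.2,-0.7,0.0,1],[-3.0,-1.1,0.0,3],[-4.7,-1.6,0.0,5],[-6.5,-2.1,0.0,7],[-8.2,-2.6,0.0,9],[-9.9,-3.3,0.0,11],[-11.6,-3.9,0.0,12],[-13.2,-4.7,0.0,14],[-14.8,-5.5,0.0,16],[-16.4,-6.3,0.0,18],[-18.0,-7.2,0.0,20],[-19.6,-8.1,0.0,22],[-21.1,-9.1,0.0,23],[-22.6,-10.1,0.0,25],[-24.0,-11.2,0.0,27],[-25.4,-12.4,0.0,29],[-26.8,-13.5,0.0,31],[-28.1,-14.7,0.0,33],[-29.4,-16.0,0.0,35],[-30.7,-17.3,0.0,36],[
 13.3833 [530.22101021 114.1020347   80.96245298] 10.577363966638835 [-0.70409782 -0.39167858  0.31224279]
```

>>> {"op": "carry_out", "data": {"rows": [[-1.2,-0.7,0,1],[-3.0,-1.1,0,3],[-4.7,-1.6,0,5],[-6.5,-2.1,0,7],[-8.2,-2.6,0,9],[-9.9,-3.3,0,11],[-11.6,-3.9,0,12],[-13.2,-4.7,0,14],[-14.8,-5.5,0,16],[-16.4,-6.3,0,18],[-18.0,-7.2,0,20],[-19.6,-8.1,0,22],[-21.1,-9.1,0,23],[-22.6,-10.1,0,25],[-24.0,-11.2,0,27],[-25.4,-12.4,0,29],[-26.8,-13.5,0,31],[-28.1,-14.7,0,33],[-29.4,-16.0,0,35],[-30.7,-17.3,0,36]]}}

```text
time: 15.05
tool_pos: [498.8, 96.1, 80.9]
tcp_rot: [2.383, 1.568, -3.086]
contact_force: [-0.3, -1.3, 0.8]
grip_width: 21.8
```

```bash
python3 -c "
from h import *
pin('w9');arc(137,147,10,z=81)"
```

```text
[498.76543432  96.12527973  80.88729616] 46.62513188824834 [-0.29108463 -1.27850916  0.84491917] [-0.21244698  0.02623241 -0.00570696]
w9 734 258 279 230 274 269.86784741144413 252.81198910081744
0.1,-0.1,0.1,1],[-0.5,-0.8,0.1,2],[-1.2,-1.6,0.1,3],[-1.8,-2.3,0.1,4],[-2.4,-3.1,0.1,5],[-3.0,-3.9,0.1,6],[-3.6,-4.7,0.1,7],[-4.1,-5.5,0.1,8],[-4.7,-6.3,0.1,9],[-5.2,-7.1,0.1,10],[
 15.1 [498.76738928  96.17080145  80.91037873] 46.62921882057447 [-1.45573321 -2.23510785  0.12665886]
```

>>> {"op": "carry_out", "data": {"rows": [[0.1,-0.1,0,1],[-0.5,-0.8,0,2],[-1.2,-1.6,0,3],[-1.8,-2.3,0,4],[-2.4,-3.1,0,5],[-3.0,-3.9,0,6],[-3.6,-4.7,0,7],[-4.1,-5.5,0,8],[-4.7,-6.3,0,9],[-5.2,-7.1,0,10],[-5.2,-7.1,0,10]]}}

```text
time: 16.02
tool_pos: [493.4, 88.9, 80.9]
tcp_rot: [2.224, 1.568, -3.07]
contact_force: [0.7, -0.3, -0.8]
grip_width: 22.2
```

```bash
cat >> h.py <<'E'
def ft(a):
    o=get_obs();r=np.radians(a);f=o["contact_force"]
    d=o["tool_pos"][:2]-[540.5,58.6]
    print("t",o["time"],"Ft",f[0]*np.sin(r)-f[1]*np.cos(r),"Fr",f[0]*np.cos(r)+f[1]*np.sin(r),"ang",np.degrees(np.arctan2(d[1],d[0])),"R",np.hypot(*d),f)
E
python3 -c "
from h import *
ft(147);pin('w10');arc(147,152,5,z=81)"
```

```text
t 16.0167 Ft 0.13877538215301904 Fr -0.7373799457989854 ang 147.2064634338858 R 56.000483814147664 [ 0.69400135 -0.28521907 -0.80475917]
[493.42444168  88.93061155  80.87861883] 56.701068197664476 [ 0.69400135 -0.28521907 -0.80475917] [-0.05798316  0.03013086  0.03484733]
w10 706 277 295 229 273 285.0864022662889 251.8611898016997
-0.5,-0.7,0.1,1],[-1.0,-1.5,0.1,2],[-1.5,-2.4,0.1,3],[-2.0,-3.2,0.1,4],[-2.5,-4.1,0.1,5],[
 16.0667 [493.53811203  88.9680322   80.91451821] 56.634870767875505 [0.33240665 0.7449778  0.00645261]
```

>>> {"op": "carry_out", "data": {"rows": [[-0.4,-0.6,0,1],[-0.8,-1.2,0,1],[-1.2,-1.9,0,2],[-1.6,-2.6,0,3],[-1.6,-2.6,0,3],[-1.6,-2.6,0,3]]}}

```text
time: 16.57
tool_pos: [492.2, 86.7, 81.0]
tcp_rot: [1.926, 1.569, 2.967]
contact_force: [1.9, 4.3, -2.3]
grip_width: 22.4
```

```bash
python3 -c "
from h import *
ft(150)"
```

```text
t 16.5667 Ft 4.614756736246488 Fr 0.5207213361058971 ang 149.81021528452746 R 55.85407050199422 [ 1.85642046  4.25685723 -2.31381741]
```

>>> {"op": "carry_out", "data": {"rows": [[-0.3,-0.6,0,0],[-0.6,-1.0,0,0.5],[-0.6,-1.0,0,0.5],[-0.6,-1.0,0,0.5]]}}

```text
time: 16.9
tool_pos: [491.5, 85.7, 80.9]
tcp_rot: [1.973, 1.569, 3.023]
contact_force: [1.3, 3.7, -1.0]
grip_width: 22.2
```

```bash
python3 -c "
from h import *
ft(151)"
```

```text
t 16.9 Ft 3.8179926349510804 Fr 0.6768235087485202 ang 151.0613449735621 R 55.98898125754073 [ 1.25903638  3.66742215 -0.9620383 ]
```

>>> {"op": "carry_out", "data": {"rows": [[-0.4,-0.7,0,1],[-0.7,-1.4,0,1],[-0.7,-1.4,0,1]]}}

```text
time: 17.15
tool_pos: [490.5, 84.2, 80.9]
tcp_rot: [2.014, 1.569, 3.081]
contact_force: [0.6, 3.1, -1.0]
grip_width: 22.1
```

>>> {"op": "carry_out", "data": {"rows": [[-0.4,-0.7,0,1],[-0.7,-1.4,0,1.5],[-0.7,-1.4,0,1.5]]}}

```text
time: 17.4
tool_pos: [489.6, 82.6, 80.9]
tcp_rot: [2.064, 1.568, -3.125]
contact_force: [1.1, 3.1, -0.2]
grip_width: 21.8
```

```bash
python3 -c "
from h import *
ft(154)"
```

```text
t 17.4 Ft 3.25187740364518 Fr 0.33834735563815244 ang 154.75534751464988 R 56.283583091999546 [ 1.12142464  3.07108977 -0.22881395]
```

>>> {"op": "carry_out", "data": {"rows": [[-0.4,-0.7,0,1],[-0.7,-1.4,0,1.5],[-0.7,-1.4,0,1.5]]}}

```text
time: 17.65
tool_pos: [489.6, 82.1, 81.0]
tcp_rot: [0.995, 1.569, 2.116]
contact_force: [3.2, 9.0, -2.7]
grip_width: 22.2
```

>>> {"op": "carry_out", "data": {"rows": [[-0.3,-0.8,0,1],[-0.6,-1.4,0,1.5],[-0.6,-1.4,0,1.5]]}}

```text
time: 17.9
tool_pos: [489.9, 81.9, 81.0]
tcp_rot: [0.153, 1.567, 1.301]
contact_force: [3.7, 11.0, -5.2]
grip_width: 21.8
```

>>> {"op": "carry_out", "data": {"rows": [[-0.3,-0.8,0,1],[-0.6,-1.4,0,1.5],[-0.6,-1.4,0,1.5]]}}

```text
time: 18.15
tool_pos: [490.2, 81.9, 81.0]
tcp_rot: [-0.058, 1.564, 1.116]
contact_force: [3.9, 10.7, -3.5]
grip_width: 22.1
```

```bash
python3 -c "
from h import *
ft(158)"
```

```text
t 18.15 Ft 11.425743011772452 Fr 0.37368465719430466 ang 155.19987627651287 R 55.44417860907773 [ 3.93368429 10.73374918 -3.47432019]
```

>>> {"op": "carry_out", "data": {"rows": [[-0.7,-1.6,0,0],[-0.7,-1.6,0,0],[-0.7,-1.6,0,0],[-0.7,-1.6,0,0]]}}

```text
time: 18.48
tool_pos: [490.2, 81.9, 80.9]
tcp_rot: [-0.098, 1.561, 1.076]
contact_force: [4.3, 11.7, -4.2]
grip_width: 22.3
```

```bash
python3 -c "
from h import *
ft(155);o=get_obs();print(jaw(o),o['moment'])"
```

```text
t 18.4833 Ft 12.40350507721869 Fr 1.0679474375012865 ang 155.17912355604608 R 55.39375907110686 [ 4.27405868 11.69272733 -4.17390501]
67.2693296576368 [ 1.98502524 -0.76783693 -0.07790955]
```

>>> {"op": "carry_out", "data": {"rows": [[-0.7,-1.7,0,0],[-0.7,-1.7,0,0],[-0.7,-1.7,0,0],[-0.7,-1.7,0,0],[-0.7,-1.7,0,0],[-0.7,-1.7,0,0],[-0.7,-1.7,0,0],[-0.7,-1.7,0,0]]}}

```text
time: 19.15
tool_pos: [490.3, 81.9, 80.9]
tcp_rot: [-0.109, 1.557, 1.065]
contact_force: [3.7, 12.4, -3.6]
grip_width: 21.8
```

```bash
python3 -c "
from h import *
ft(155);arc(154,144,8,z=81)"
```

```text
t 19.15 Ft 12.802701301902207 Fr 1.8995426224743333 ang 155.11062240615414 R 55.36903712193118 [ 3.6890851  12.40596929 -3.59502903]
0.4,2.3,0.1,-5],[1.0,3.4,0.1,-6],[1.6,4.5,0.1,-7],[2.2,5.5,0.1,-8],[2.9,6.6,0.1,-10],[3.5,7.6,0.1,-11],[4.2,8.6,0.1,-12],[4.9,9.6,0.1,-13],[
 19.15 [490.27352515  81.90303619  80.91504981] 67.27067964656104 [ 3.6890851  12.40596929 -3.59502903]
```

>>> {"op": "carry_out", "data": {"rows": [[0.4,2.3,0,-5],[1.0,3.4,0,-6],[1.6,4.5,0,-7],[2.2,5.5,0,-8],[2.9,6.6,0,-10],[3.5,7.6,0,-11],[4.2,8.6,0,-12],[4.9,9.6,0,-13],[4.9,9.6,0,-13],[4.9,9.6,0,-13]]}}

```text
time: 19.98
tool_pos: [495.1, 91.4, 80.9]
tcp_rot: [-0.106, 1.558, 0.842]
contact_force: [-0.1, -0.6, -0.2]
grip_width: 21.9
```

```bash
python3 -c "
from h import *
pin('w11');ft(144);arc(144,98.5,20,z=81)"
```

```text
[495.08250384  91.38877374  80.88456017] 54.297084881886775 [-0.12840966 -0.63343592 -0.20884958] [-0.00102062  0.04896986  0.03939675]
w11 710 272 290 229 273 280.3929577464789 251.90704225352113
t 20.0333 Ft -0.6481183926219214 Fr 0.06645801353164588 ang 144.21718408018558 R 56.010852880133946 [-0.4347201  -0.48527575 -0.11512468]
1.5,1.9,0.1,-3],[2.9,3.7,0.1,-5],[4.4,5.3,0.1,-7],[5.9,6.9,0.1,-9],[7.5,8.5,0.1,-12],[9.2,9.9,0.1,-14],[10.9,11.3,0.1,-16],[12.7,12.7,0.1,-18],[14.5,13.9,0.1,-21],[16.4,15.1,0.1,-23],[18.3,16.2,0.1,-25],[20.3,17.3,0.1,-28],[22.3,18.2,0.1,-30],[24.3,19.1,0.1,-32],[26.4,19.9,0.1,-34],[28.5,20.6,0.1,-37],[30.6,21.3,0.1,-39],[32.8,21.8,0.1,-41],[35.0,22.3,0.1,-44],[37.2,22.6,0.1,-46],[
 20.0333 [495.06179927  91.35035198  80.86916104] 54.29456326628658 [-0.4347201  -0.48527575 -0.11512468]
```

>>> {"op": "carry_out", "data": {"rows": [[1.5,1.9,0,-3],[2.9,3.7,0,-5],[4.4,5.3,0,-7],[5.9,6.9,0,-9],[7.5,8.5,0,-12],[9.2,9.9,0,-14],[10.9,11.3,0,-16],[12.7,12.7,0,-18],[14.5,13.9,0,-21],[16.4,15.1,0,-23],[18.3,16.2,0,-25],[20.3,17.3,0,-28],[22.3,18.2,0,-30],[24.3,19.1,0,-32],[26.4,19.9,0,-34],[28.5,20.6,0,-37],[30.6,21.3,0,-39],[32.8,21.8,0,-41],[35.0,22.3,0,-44],[37.2,22.6,0,-46]]}}

```text
time: 21.7
tool_pos: [532.3, 113.9, 80.8]
tcp_rot: [-0.114, 1.558, 0.029]
contact_force: [-0.0, 0.1, -0.3]
grip_width: 21.9
```

>>> {"op": "carry_out", "data": {"rows": [[0,0,0,0],[0,0,0,0],[0,0,0,0],[0,0,0,0],[0,0,0,0],[0,0,0,0]]}}

```text
time: 22.2
tool_pos: [532.2, 113.9, 80.9]
tcp_rot: [-0.112, 1.558, 0.031]
contact_force: [-0.3, -0.0, 0.2]
grip_width: 22.0
```

```bash
python3 -c "
from h import *
pin('w12');ft(98);arc(98.3,53.3,20,z=81)"
```

```text
[532.21549477 113.89675204  80.8640502 ] 8.194687300919831 [-0.3477599  -0.02983167  0.2048857 ] [-0.05604244  0.016956   -0.00212635]
w12 739 269 288 231 275 278.0297699594046 253.46955345060894
t 22.25 Ft 0.0684567777183258 Fr -0.4969213147656818 ang 98.53955796918062 R 55.8913776386088 [ 0.13694864 -0.48255797  0.07877832]
2.4,0.4,0.1,-2],[4.6,0.6,0.1,-4],[6.8,0.7,0.1,-7],[9.0,0.7,0.1,-9],[11.2,0.7,0.1,-11],[13.4,0.5,0.1,-13],[15.6,0.3,0.1,-16],[17.7,-0.1,0.1,-18],[19.9,-0.5,0.1,-20],[22.0,-1.0,0.1,-22],[24.2,-1.6,0.1,-25],[26.3,-2.2,0.1,-27],[28.3,-3.0,0.1,-29],[30.4,-3.8,0.1,-31],[32.4,-4.7,0.1,-34],[34.3,-5.7,0.1,-36],[36.3,-6.7,0.1,-38],[38.1,-7.9,0.1,-40],[40.0,-9.1,0.1,-43],[41.8,-10.4,0.1,-45],[
 22.25 [532.20056587 113.87174221  80.85227249] 8.193721231960879 [ 0.13694864 -0.48255797  0.07877832]
```

Click 1: pin centred, no force. Next click.

>>> {"op": "carry_out", "data": {"rows": [[2.4,0.4,0,-2],[4.6,0.6,0,-4],[6.8,0.7,0,-7],[9.0,0.7,0,-9],[11.2,0.7,0,-11],[13.4,0.5,0,-13],[15.6,0.3,0,-16],[17.7,-0.1,0,-18],[19.9,-0.5,0,-20],[22.0,-1.0,0,-22],[24.2,-1.6,0,-25],[26.3,-2.2,0,-27],[28.3,-3.0,0,-29],[30.4,-3.8,0,-31],[32.4,-4.7,0,-34],[34.3,-5.7,0,-36],[36.3,-6.7,0,-38],[38.1,-7.9,0,-40],[40.0,-9.1,0,-43],[41.8,-10.4,0,-45]]}}

```text
time: 23.92
tool_pos: [574.1, 103.5, 80.8]
tcp_rot: [-0.119, 1.558, -0.764]
contact_force: [-0.4, -0.8, -0.0]
grip_width: 22.0
```

>>> {"op": "carry_out", "data": {"rows": [[0,0,0,0],[0,0,0,0],[0,0,0,0],[0,0,0,0],[0,0,0,0],[0,0,0,0]]}}

```text
time: 24.42
tool_pos: [574.0, 103.5, 80.8]
tcp_rot: [-0.121, 1.558, -0.765]
contact_force: [0.4, 1.0, 0.6]
grip_width: 22.2
```

```bash
python3 -c "
from h import *
pin('w13');ft(53);arc(53.3,8.3,20,z=81)"
```

```text
[573.99447906 103.4988296   80.83442057] -36.92141192505442 [0.37135651 0.96462091 0.59517002] [-0.04276945  0.10860391  0.0061396 ]
w13 764 269 288 232 278 278.14921465968587 255.65052356020942
t 24.4667 Ft 0.31802756323400194 Fr 0.5611586515249958 ang 53.23745474464199 R 56.02010742251464 [ 0.59170181  0.25676746 -0.25427941]
1.7,-1.3,0.1,-2],[3.4,-2.7,0.1,-4],[5.0,-4.2,0.1,-7],[6.6,-5.8,0.1,-9],[8.1,-7.4,0.1,-11],[9.5,-9.0,0.1,-13],[10.9,-10.7,0.1,-16],[12.2,-12.5,0.1,-18],[13.4,-14.3,0.1,-20],[14.6,-16.2,0.1,-22],[15.7,-18.1,0.1,-25],[16.7,-20.1,0.1,-27],[17.6,-22.1,0.1,-29],[18.5,-24.1,0.1,-31],[19.2,-26.1,0.1,-34],[19.9,-28.2,0.1,-36],[20.6,-30.3,0.1,-38],[21.1,-32.5,0.1,-40],[21.5,-34.6,0.1,-43],[21.9,-36.8,0.1,-45],[
 24.4667 [574.02803572 103.47898457  80.85421596] -36.9266729310418 [ 0.59170181  0.25676746 -0.25427941]
```

>>> {"op": "carry_out", "data": {"rows": [[1.7,-1.3,0,-2],[3.4,-2.7,0,-4],[5.0,-4.2,0,-7],[6.6,-5.8,0,-9],[8.1,-7.4,0,-11],[9.5,-9.0,0,-13],[10.9,-10.7,0,-16],[12.2,-12.5,0,-18],[13.4,-14.3,0,-20],[14.6,-16.2,0,-22],[15.7,-18.1,0,-25],[16.7,-20.1,0,-27],[17.6,-22.1,0,-29],[18.5,-24.1,0,-31],[19.2,-26.1,0,-34],[19.9,-28.2,0,-36],[20.6,-30.3,0,-38],[21.1,-32.5,0,-40],[21.5,-34.6,0,-43],[21.9,-36.8,0,-45]]}}

```text
time: 26.13
tool_pos: [595.9, 66.6, 80.8]
tcp_rot: [-0.121, 1.558, -1.554]
contact_force: [0.1, 1.1, 0.3]
grip_width: 22.2
```

>>> {"op": "carry_out", "data": {"rows": [[0,0,0,0],[0,0,0,0],[0,0,0,0],[0,0,0,0],[0,0,0,0],[0,0,0,0]], "hand": 30}}

```text
time: 26.63
tool_pos: [595.9, 66.7, 80.9]
tcp_rot: [-0.12, 1.558, -1.551]
contact_force: [0.1, -0.3, -0.4]
grip_width: 30.0
```

```bash
python3 -c "
from h import *
pin('w14');ft(8.3)"
```

```text
[595.89516958  66.69646608  80.86261481] -82.03451987380868 [ 0.13700626 -0.25821656 -0.39011616] [-0.00610394  0.14248934  0.02047379]
w14 753 271 290 233 278 280.11420982735723 256.54183266932273
t 26.6833 Ft -0.09842748212070224 Fr 0.10131707833327658 ang 8.284449550914678 R 55.97918643251053 [ 0.08604724  0.11202228 -0.19702622]
```

>>> {"op": "carry_out", "data": {"rows": [[0,0,20,0],[0,0,45,0],[0,0,69,0],[-30,45,69,20],[-60,90,69,40],[-89.4,130.3,69,60],[-89.4,130.3,69,60],[-89.4,130.3,69,60],[-89.4,130.3,69,60],[-89.4,130.3,69,60],[-89.4,130.3,69,60],[-89.4,130.3,69,60],[-89.4,130.3,69,60],[-89.4,130.3,69,60]]}}

```text
time: 27.85
tool_pos: [506.5, 197.0, 149.9]
tcp_rot: [-0.117, 1.558, -0.503]
contact_force: [-0.1, -0.4, 0.2]
grip_width: 30.5
```

>>> {"op": "carry_out", "data": {"rows": [[0,0,0,0],[0,0,0,0],[0,0,0,0],[0,0,0,0],[0,0,0,0],[0,0,0,0]], "hand": 0}}

```text
time: 28.35
tool_pos: [506.5, 197.0, 149.9]
tcp_rot: [-0.117, 1.558, -0.503]
contact_force: [0.3, -0.7, -0.8]
grip_width: 0.6
```

```bash
python3 - <<'E'
from h import *
o=get_obs();a=capture("wrist");cv2.imwrite("pics/w15.png",a[:,:,::-1])
print(o["time"],o["tool_pos"],jaw(o),o["grip_width"])
C=cam("wrist",o);hsv=cv2.cvtColor(a,cv2.COLOR_RGB2HSV)
m=((hsv[...,0]>50)&(hsv[...,0]<75)&(hsv[...,1]>150)&(hsv[...,2]>60)).astype(np.uint8)
n,l,s,c=cv2.connectedComponentsWithStats(m)
for i in range(1,n):
    if s[i,4]>80:print(s[i],c[i],[atz(C,[c[i]],z)[0].round(1) for z in(55,65)])
E
```

```text
28.35 [506.49860908 196.99141218 149.88070873] -22.155221664371616 0.6035242720662384
[263 193  29  29 659] [276.60091047 207.17298938] [array([503.7, 195. ,  55. ]), array([504.8, 197.8,  65. ])]
```

View pics/w15.png

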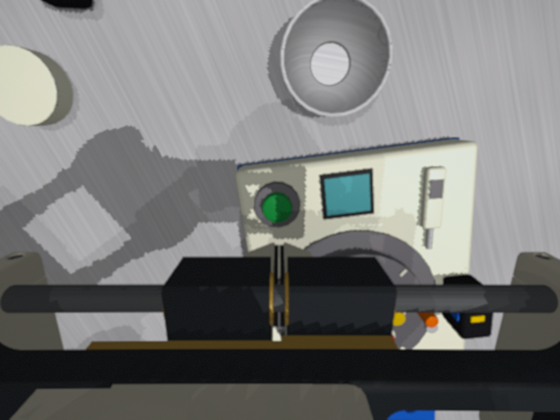

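>>> {"op": "carry_out", "data": {"rows": [[-1,0,-25,0],[-1,0,-50,0],[-1,0,-65,0],[-1,0,-74,0],[-1,0,-77,0],[-1,0,-79,0],[-1,0,-81,0],[-1,0,-81,0]]}}

```text
time: 29.07
tool_pos: [506.0, 197.1, 69.5]
tcp_rot: [-0.056, 1.557, -0.443]
contact_force: [-0.2, -0.9, 0.0]
grip_width: 0.0
```

>>> {"op": "carry_out", "data": {"rows": [[0,0,-1,0],[0,0,-2,0],[0,0,-3,0],[0,0,-4,0],[0,0,-4,0]]}}

```text
time: 29.48
tool_pos: [505.9, 197.1, 65.4]
tcp_rot: [-0.059, 1.557, -0.446]
contact_force: [-0.4, 0.9, 0.2]
grip_width: 0.3
```

>>> {"op": "carry_out", "data": {"rows": [[0,0,-1,0],[0,0,-2,0],[0,0,-3,0],[0,0,-3,0]]}}

```text
time: 29.82
tool_pos: [505.8, 197.1, 62.1]
tcp_rot: [-0.082, 1.557, -0.468]
contact_force: [0.1, 0.2, 0.4]
grip_width: 0.2
```

>>> {"op": "carry_out", "data": {"rows": [[0,0,-1,0],[0,0,-2,0],[0,0,-3,0],[0,0,-3,0]]}}

```text
time: 30.15
tool_pos: [505.6, 197.0, 58.9]
tcp_rot: [-0.101, 1.558, -0.487]
contact_force: [-0.6, -0.1, 0.9]
grip_width: 0.6
```

>>> {"op": "carry_out", "data": {"rows": [[0,0,-1,0],[0,0,-2,0],[0,0,-3,0],[0,0,-3,0]]}}

```text
time: 30.48
tool_pos: [505.5, 197.0, 55.7]
tcp_rot: [-0.121, 1.558, -0.507]
contact_force: [-0.5, 0.3, -1.0]
grip_width: 0.5
```

>>> {"op": "carry_out", "data": {"rows": [[0,0,-1,0],[0,0,-2,0],[0,0,-2,0]]}}

```text
time: 30.73
tool_pos: [505.3, 197.0, 53.4]
tcp_rot: [-0.142, 1.558, -0.529]
contact_force: [0.3, -0.0, 0.5]
grip_width: 0.5
```

>>> {"op": "carry_out", "data": {"rows": [[0,0,-1,0],[0,0,-2,0],[0,0,-2,0]]}}

```text
time: 30.98
tool_pos: [505.2, 196.9, 51.2]
tcp_rot: [-0.168, 1.558, -0.555]
contact_force: [-0.6, -0.0, 0.4]
grip_width: 0.4
```

>>> {"op": "carry_out", "data": {"rows": [[0,0,-1,0],[0,0,-2,0],[0,0,-2,0]]}}

```text
time: 31.23
tool_pos: [505.1, 196.9, 48.9]
tcp_rot: [-0.186, 1.559, -0.572]
contact_force: [-0.2, 0.5, 0.2]
grip_width: 0.2
```

>>> {"op": "carry_out", "data": {"rows": [[0,0,-1,0],[0,0,-2,0],[0,0,-2,0]]}}

```text
time: 31.48
tool_pos: [505.2, 196.9, 47.0]
tcp_rot: [-0.166, 1.559, -0.552]
contact_force: [-0.4, -0.2, 2.8]
grip_width: 0.4
```

>>> {"op": "carry_out", "data": {"rows": [[0,0,-1,0],[0,0,-2,0],[0,0,-3,0],[0,0,-3,0]]}}

```text
time: 31.82
tool_pos: [505.2, 196.9, 44.0]
tcp_rot: [-0.16, 1.558, -0.547]
contact_force: [0.1, -0.2, 4.8]
grip_width: 1.0
```

>>> {"op": "carry_out", "data": {"rows": [[0,0,-1,0],[0,0,-2,0],[0,0,-3,0],[0,0,-3,0]]}}

```text
time: 32.15
tool_pos: [505.2, 197.0, 42.4]
tcp_rot: [-0.125, 1.558, -0.511]
contact_force: [-4.9, -1.1, 15.7]
grip_width: 0.6
```

>>> {"op": "carry_out", "data": {"rows": [[0,0,-1.3,0],[0,0,-1.3,0],[0,0,5,0],[0,0,15,0],[0,0,40,0],[0,0,80,0],[0,0,110,0],[0,0,130,0],[0,0,130,0]]}}

```text
time: 32.9
tool_pos: [507.8, 197.6, 177.5]
tcp_rot: [0.181, 1.55, -0.205]
contact_force: [0.6, -0.1, 0.0]
grip_width: 0.4
```

>>> {"op": "carry_out", "data": {"rows": [[-60,120,30,0],[-120,240,30,0],[-120,240,30,0],[-120,240,30,0],[-120,240,30,0],[-120,240,30,0],[-120,240,30,0],[-120,240,30,0],[-120,240,30,0],[-120,240,30,0]]}}

```text
time: 33.73
tool_pos: [387.9, 436.7, 206.5]
tcp_rot: [0.086, 1.551, -0.301]
contact_force: [-0.1, 0.5, 0.2]
grip_width: 0.2
```

```bash
python3 - <<'E'
from h import *
o=get_obs();print(o["time"],o["tool_pos"],o["contact_force"])
a=capture("top")[140:245,205:335,::-1];b=capture("scene")[185:305,225:365,::-1]
cv2.imwrite("pics/c7.png",np.hstack([cv2.resize(x,(400,400),interpolation=cv2.INTER_CUBIC) for x in(a,b)]))
E
```

```text
33.7333 [387.85031598 436.67028745 206.4776815 ] [-0.08374695  0.53271173  0.19965136]
```

View pics/c7.png

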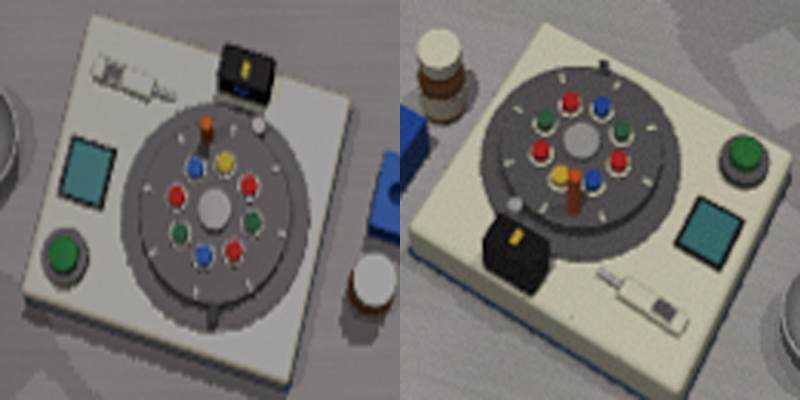

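The picture shows the yellow cap before the reader, the pin at click 3 (206,128 in the left half), the key up, and the bystanders where they were.

```bash
python3 -c "
from plant import *
print(close_job())"
```

```text
the job is handed in; nothing more can be done
None
```

I zeroed the carousel, set it to the third click and pressed the start key, then handed the job in at about 34 s of the 72 s allowed. No verdict is reported.

- **Home stop:** I straddled the pin with the fingers 22 mm apart and turned the carousel counter-clockwise to home, then on to the stop. I met it about 0.11 rad past home. The force at the pin read 11–13 N for over a second, with no reading above about 13 N.
- **Three clicks:** I turned it clockwise one click at a time. In each click the pin sat centred between the fingers, with no more force than sensor noise, for about 0.5 s.
- **Start key:** I pressed it about 6 mm to its end stop (15.7 N) and let it go.
- **Last picture:** the yellow cap is before the reader, the key is up, the neighbouring objects look unmoved in the cropped view, and the arm is clear.

**What disagreed:**
- **First push missed:** the fingers passed over the pin without moving the carousel. They appear to end about 17 mm above the stated TCP (tool point), and going lower fixed it.
- **Wrist picture:** a fit to the analyser's housing was also off in height, by roughly 14 mm.

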